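Start the burner controller

ROBOT

A 7-joint arm with a two-finger parallel gripper is mounted at the origin on the work surface. World frame = base frame: x ahead of the robot, y to its left, z up, the work surface at z = 0. Lengths are in m, angles in rad, forces in N, time in s.
With the tool pointing down it reaches from about 0.4 to 0.9 m from the base axis. Payload 5.5 kg.
Tool frame: the origin (TCP) lies at the very end of the fingers, on their centre line; the grasp point (between the pads) lies 19 mm behind it; z points along the fingers, y is the direction in which the jaws open and shut (so a half turn about z gives the same grasp; the last joint's range is limited). The gripper opens to 92 mm and grips with 3 to 60 N. Pads are 19 mm wide; open, the fingers measure 130 mm over their backs; the gripper's body (75 mm by 190 mm) begins 47 mm behind the grasp point.
Start: joints at [1.462, 0.501, -0.427, 1.55, 0.221, 1.138, -0.21], TCP at [0.236, -0.606, 0.227] pointing down, gripper open.
Joint ranges: [-2.88, 2.88], [-0.31, 2.03], [-1.54, 1.56], [0.2, 2.42], [-1.41, 4.55], [0.19, 2.02], [-2.57, 2.57]. Speed limits (rad/s): [2.57, 2.57, 3.14, 3.14, 3.14, 3.14, 3.14].

INTERFACE

Orientations are given as [roll, pitch, yaw] about the fixed x, y, z axes, in that order (R = Rz(yaw) Ry(pitch) Rx(roll)).
In Python, from workcell import manip gives the robot as it stands.
- The arm moves only by the shell command python3 -m jog 'ROWS' [FORCE]. ROWS is JSON, a list of rows, each a list of 7 numbers: the shift along the tool's x, y, z in m, then the turn, a rotation vector about the tool's x, y, z in rad, then the finger opening in m, from 0 to 0.0918. In form: [[dx, dy, dz, ax, ay, az, claw], ...]. A call has exactly 5 rows; each row shifts and turns the commanded pose from where the row before left it, along the tool's axes as they then stand; what a row does not reach is not made up. A row lasts 1/12 s, in which the tool goes at most 41.7 mm and 7.16 degrees, less where a joint would pass 70% of its speed; a pose out of reach is approached as far as the arm can. A call with a gripper value outside its range is refused whole. The fingers move at their own pace and stop on an object; FORCE is the grip in N (left out, the last holds). Time passes only in rows, so rows that do not move let the fingers close, or fill a call up. It gives the time, the measured TCP pose, the force and the opening at its end, in the units of the state.
- manip.state(): the state, without advancing time (a new reading comes with each control period).
- manip.snapshot(name): name is "side" or "top"; returns a dict with "pixels" (400x640x3 uint8, red, green, blue), "z_map" (400x640 float32, m along the optical axis (not along the pixel's ray), 0 where there is no reading), "camera_matrix" (3x3 intrinsics, pixels), "R" (3x3) and "t" (3): a world point X has camera coordinates R X + t. Camera axes: x right, y down, z forward; pixel columns grow to the right and rows downward; lengths in m; the calibration is good to about 2 mm. A picture is of the moment at which its call begins.
- manip.hand_in(): hands the job in, once; it reports no verdict.
The state is a dict: "clock": time; "q": joint angles; "joint_velocities": joint speeds; "joint_torque": joint torques, N m; "tool_pos": TCP position; "tool_rot": TCP orientation; "wrist_force": force on the tool from outside, world axes, zero at the start; "torque": the same for the moment, N m; "opening": opening from 0.0 (shut) to 1.0 (fully open).
Only numpy, scipy, OpenCV 4.12 (cv2) and the standard library are available. Lean on these libraries where they do the work, as an engineer would, in place of code of your own. Each camera call takes 0.05 s, during which the arm holds its last target.

TASK

Slide the controller's clear guard fully open and press its keys all the way down, one at a time, letting each come back up before the next: first the long bar key, then the large round key, then the square key. Never press the small round key, and do not go back to an earlier key. Then slide the guard fully shut again, leaving the burner, the jar and the beaker standing where they are.

Things in the scene. Friction and masses are not known exactly. Their poses are not given: they have to be found in the camera images.
- console: Grey burner controller fixed to the bench: case 180 mm (x) by 310 mm (y), flat top at z = 50 mm. Origin: centre of its underside, on the bench; z up, y along its length, which is the way the guard opens. Two aluminium rails 12 mm wide, tops at z = 74 mm, run along y with centre lines at x = -78 and +78 mm. The four keys stand in a 2 x 2 square of cells at x = -32 or +32 mm and y = -112 or -48 mm; which key is in which cell varies.
- guard (a joint): Clear sliding splash guard on the rails, a plate 168 x 135 x 4 mm (x, y, z), top face 78.5 mm above the bench. Value in m: 0 = fully shut over all four keys (plate centre at console y = -80 mm), grows as it slides towards console +y, 0.150 = fully open, against its stop (plate centre at y = +70 mm). It starts shut or up to 40 mm open, slides with about 2 N and stays where it is left.
- guard_rib (a point): Middle of the top edge of the grey rib that stands on the guard, 104.5 mm above the bench. The rib is 70 mm long (console x), 10 mm thick (console y) and stands 26 mm above the plate, across the middle of the plate; push it on either side. The point's axes are those of the console.
- key_bar_top (a point): Centre of the top face of the long bar key, 44 mm along the console's y, 16 mm wide, grey plastic as the others. Stands 14 mm above its black cell plate (56 x 56 mm), top 68 mm above the bench at rest. Axes as the console's.
- key_round_top (a point): Centre of the top face of the large round key, 34 mm diameter, grey plastic as the others. Stands 14 mm above its black cell plate (56 x 56 mm), top 68 mm above the bench at rest. Axes as the console's.
- key_square_top (a point): Centre of the top face of the square key, 30 x 30 mm, grey plastic as the others. Stands 14 mm above its black cell plate (56 x 56 mm), top 68 mm above the bench at rest. Axes as the console's.
- key_small_top (a point): Centre of the top face of the small round key, 18 mm diameter, not part of the sequence, grey plastic as the others. Stands 14 mm above its black cell plate (56 x 56 mm), top 68 mm above the bench at rest. Axes as the console's.
- key_bar (a joint): Travel of the bar key in m: 0 = up, 0.006 = fully down. Spring return: about 1.2 N to start moving, 4 N (plus up to 1 N for its marker pin) fully down.
- key_round (a joint): Travel of the round key in m: 0 = up, 0.006 = fully down. Spring return: about 1.2 N to start moving, 4 N (plus up to 1 N for its marker pin) fully down.
- key_square (a joint): Travel of the square key in m: 0 = up, 0.006 = fully down. Spring return: about 1.2 N to start moving, 4 N (plus up to 1 N for its marker pin) fully down.
- key_small (a joint): Travel of the small key in m: 0 = up, 0.006 = fully down. Spring return: about 1.2 N to start moving, 4 N (plus up to 1 N for its marker pin) fully down.
- mark_bar (a joint): Steel marker pin, 7 mm diameter, 21 mm towards +x and 21 mm towards +y from the bar key's centre, in the corner of its cell. In m: 0 = up (top 4.5 mm above the cell plate), 0.004 = down. The key drives it down over the last 4 mm of its own travel and it stays down: it records that the key has been pressed.
- mark_round (a joint): Steel marker pin, 7 mm diameter, 21 mm towards +x and 21 mm towards +y from the round key's centre, in the corner of its cell. In m: 0 = up (top 4.5 mm above the cell plate), 0.004 = down. The key drives it down over the last 4 mm of its own travel and it stays down: it records that the key has been pressed.
- mark_square (a joint): Steel marker pin, 7 mm diameter, 21 mm towards +x and 21 mm towards +y from the square key's centre, in the corner of its cell. In m: 0 = up (top 4.5 mm above the cell plate), 0.004 = down. The key drives it down over the last 4 mm of its own travel and it stays down: it records that the key has been pressed.
- mark_small (a joint): Steel marker pin, 7 mm diameter, 21 mm towards +x and 21 mm towards +y from the small key's centre, in the corner of its cell. In m: 0 = up (top 4.5 mm above the cell plate), 0.004 = down. The key drives it down over the last 4 mm of its own travel and it stays down: it records that the key has been pressed.
- burner: Bystander: laboratory burner, 84 mm round base, 119 mm tall, near the console. Origin: centre of its underside.
- bottle: Bystander: amber glass jar with black cap, 60 mm diameter, 110 mm tall. Origin: centre of its underside.
- beaker: Bystander: empty glass beaker, 68 mm diameter, 85 mm tall. Origin: centre of its underside.

How it is judged:
By the outcome, as a careful person would: the job done as asked, in the order asked, and still so for the second after the job is handed in, with the robot touching nothing.
It also fails if it takes over 59 s, if anything falls off the work surface, if the arm or the gripper's body presses on something with over 40 N, if the wrist force passes 120 N, or if a joint passes its speed limit or range.

## Working session

There is one attempt and no reset: what is moved stays moved. The work goes in short steps, Python scripts to look and compute and a shell command to move; the robot and the scene stay as the last step left them, time stands still between calls to the robot, and variables do not carry over. Pictures are saved under pics/ and viewed, and the job is handed in when it is done.

```bash
mkdir -p pics; ls; python3 - <<'E'
from workcell import manip
import cv2,numpy as np
s=manip.state();print(s)
for n in("side","top"):
    d=manip.snapshot(n);cv2.imwrite(f"pics/{n}0.png",d["pixels"][:,:,::-1]);np.savez(f"{n}0.npz",**d)
    print(n,d["camera_matrix"],d["R"],d["t"])
E
```

```text
pics
{'clock': 0.0, 'q': array([ 1.46218014,  0.50183966, -0.42676722,  1.55144953,  0.22082748,
        1.13830873, -0.21032353]), 'joint_velocities': array([ 2.11277762e-04,  1.08334353e-03,  3.79359120e-04, -1.09752323e-03,
        1.22611985e-05, -1.31903949e-03,  9.50294026e-04]), 'joint_torque': array([ 5.51685080e-04, -5.66601276e+01, -5.81605598e+00, -2.79115516e+01,
       -6.86294516e-02,  3.08382546e-02,  1.65453202e-04]), 'tool_pos': array([ 0.23583067, -0.60495492,  0.22568158]), 'tool_rot': array([-3.13964753e+00, -2.66539041e-05,  3.71837900e-01]), 'wrist_force': array([1.10730139, 0.38376023, 0.50373352]), 'torque': array([ 0.0255653 , -0.06398238, -0.00681644]), 'opening': 0.9959646084995496}
side [[389.26748271   0.         315.13901042]
 [  0.         389.26748271 202.0911877 ]
 [  0.           0.           1.        ]] [[ 0.9690939  -0.24667238 -0.00312307]
 [-0.14571948 -0.56217659 -0.8140782 ]
 [ 0.19905489  0.78937331 -0.58074687]] [-0.61649067  0.18218535  0.8233298 ]
top [[421.51550768   0.         315.18107983]
 [  0.         421.51550768 197.87758377]
 [  0.           0.           1.        ]] [[ 0.02493854 -0.99955346  0.01646031]
 [-0.99056747 -0.02692684 -0.13435413]
 [ 0.13473736 -0.01295445 -0.99079666]] [0.0229488  0.65646447 1.03562374]
```

View pics/side0.png

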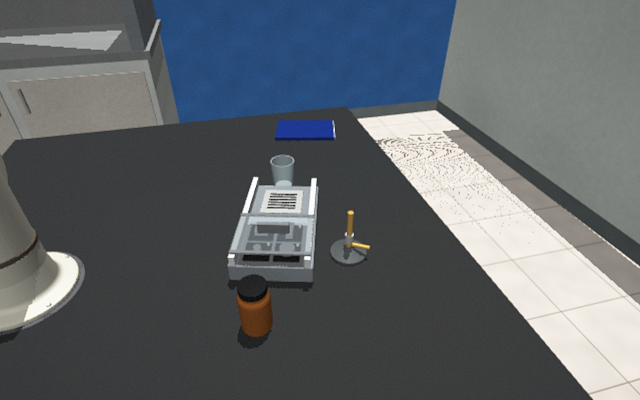

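View pics/top0.png

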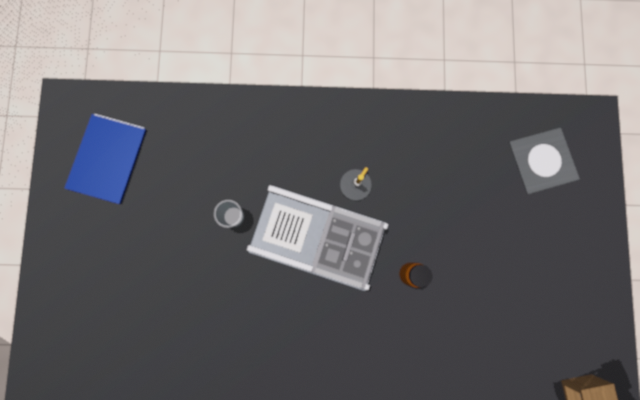

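```bash
python3 - <<'E'
import cv2
im=cv2.imread("pics/top0.png")[170:300,200:440]
cv2.imwrite("pics/top0z.png",cv2.resize(im,(792,429),interpolation=cv2.INTER_CUBIC))
im=cv2.imread("pics/side0.png")[170:350,210:390]
cv2.imwrite("pics/side0z.png",cv2.resize(im,(600,600),interpolation=cv2.INTER_CUBIC))
E
```

```text
(no output)
```

View pics/top0z.png

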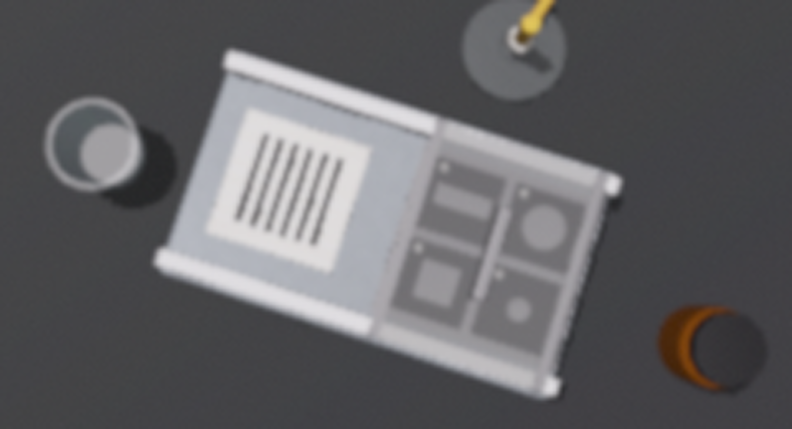

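View pics/side0z.png

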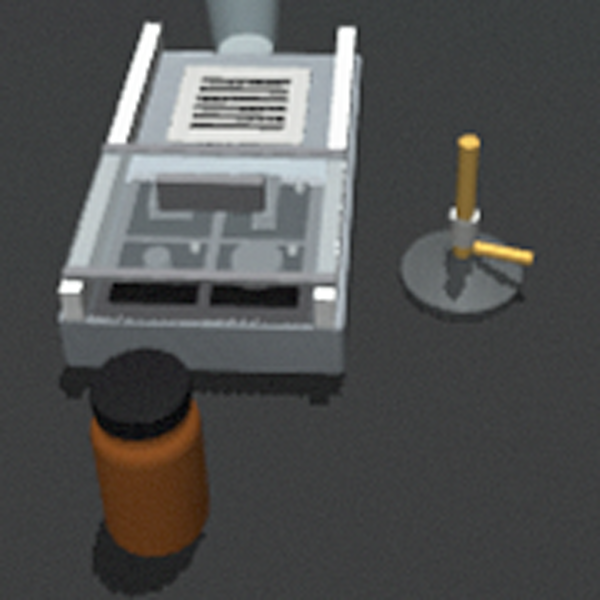

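```bash
cat > h.py <<'E'
import numpy as np
def ray(d,u,v,z):
    K=d["camera_matrix"];R=d["R"];t=d["t"]
    r=R.T@np.linalg.inv(K)@np.array([u,v,1.]);c=-R.T@t
    return c+r*(z-c[2])/r[2]
def proj(d,X):
    p=d["camera_matrix"]@(d["R"]@np.asarray(X)+d["t"]);return p[:2]/p[2]
def rigid(A,B):  # console->world
    A=np.array(A);B=np.array(B);a=A-A.mean(0);b=B-B.mean(0)
    th=np.arctan2((a[:,0]*b[:,1]-a[:,1]*b[:,0]).sum(),(a*b).sum())
    R=np.array([[np.cos(th),-np.sin(th)],[np.sin(th),np.cos(th)]])
    t=B.mean(0)-R@A.mean(0)
    return th,t,(A@R.T+t-B)
E
python3 - <<'E'
import cv2,numpy as np
from h import *
d=np.load("top0.npz");g=cv2.cvtColor(d["pixels"],cv2.COLOR_RGB2GRAY)
cells={'bar':(463,203,32,-48),'round':(544,228,32,-112),'square':(437,285,-32,-48),'small':(518,310,-32,-112)}
A=[];B=[]
for n,(u,v,x,y) in cells.items():
    u=u/3.3+200;v=v/3.3+170;z=.068
    P=g[int(v)-9:int(v)+10,int(u)-9:int(u)+10]
    big=cv2.resize(P,None,fx=8,fy=8,interpolation=cv2.INTER_CUBIC)
    # level between plate and key
    hi=float(P[9,9]);lo=float(np.percentile(P,25))
    m=(big>(hi+lo)/2).astype(np.uint8)
    nl,L,st,ce=cv2.connectedComponentsWithStats(m)
    k=L[76,76];c=(ce[k]+.5)/8-.5+[int(u)-9,int(v)-9]
    w=ray(d,c[0],c[1],z);print(n,hi,lo,k,st[k],c,w)
    A.append((x/1e3,y/1e3));B.append(w[:2])
th,t,r=rigid(A,B);print(th,np.degrees(th),t,r*1e3)
# rail outer end corners z=.074
E=[((230,51),(84,155)),((621,190),(84,-155)),((154,268),(-84,155)),((548,398),(-84,-155))]
A2=[];B2=[]
for (u,v),(x,y) in E:
    A2.append((x/1e3,y/1e3));B2.append(ray(d,u/3.3+200,v/3.3+170,.074)[:2])
th2,t2,r2=rigid(A2,B2);print(th2,t2,r2*1e3)
z=d["z_map"]
for n,uv in dict(rib=(490,248)).items():
    w=ray(d,uv[0]/3.3+200,uv[1]/3.3+170,.1045);print(n,w)
    R=np.array([[np.cos(th),-np.sin(th)],[np.sin(th),np.cos(th)]]);print(R.T@(w[:2]-t))
for n,uv,h in(('beaker',(93,143),.085),('jar',(729,349),.11),('burner',(515,49),.01)):
    w=ray(d,uv[0]/3.3+200,uv[1]/3.3+170,h);print(n,w, R.T@(w[:2]-t))
E
```

```text
bar 150.0 112.0 2 [   2   28  142   87 6916] [339.71766556 230.57386857] [ 0.57222407 -0.02253874  0.068     ]
round 150.0 113.0 2 [  25   19  107  107 8943] [364.34383736 238.62756486] [ 0.55388725 -0.08391746  0.068     ]
square 151.0 114.0 1 [  19   13  113  114 9033] [331.92164148 255.30732453] [ 0.51095842 -0.00438195  0.068     ]
small 151.0 113.0 4 [  54   52   55   56 2420] [356.7116219  263.46466942] [ 0.4926259 -0.0656979  0.068    ]
-0.28950719824302745 -16.587540597982716 [0.55526231 0.03253676] [[ 0.00350793 -0.06232254]
 [ 0.06961123 -0.02022046]
 [-0.06746227  0.05160739]
 [-0.00565689  0.03093562]]
-0.30596565323539293 [0.55152913 0.0321751 ] [[-1.45441029 -0.01957196]
 [ 2.56009561  1.01082356]
 [ 2.45309884  0.88131842]
 [-3.55878416 -1.87257001]]
rib [ 0.5358998  -0.04137601  0.1045    ]
[ 0.00254389 -0.07636447]
beaker [0.60621296 0.25212953 0.085     ] [-0.01385901  0.22499974]
jar [ 0.46845125 -0.21260212  0.11      ] [-0.01321615 -0.25972017]
burner [ 0.69818279 -0.06819054  0.01      ] [ 0.16572843 -0.05573457]
```

```bash
cat >> h.py <<'E'
from scipy.spatial.transform import Rotation as Ro
TH=-0.28951;T=np.array([0.55526,0.03254])
RC=np.array([[np.cos(TH),-np.sin(TH)],[np.sin(TH),np.cos(TH)]])
def c2w(x,y,z): return np.append(RC@[x,y]+T,z)
def rep(target=None):
    from workcell import manip
    s=manip.state();p=s["tool_pos"];R=Ro.from_euler('xyz',s["tool_rot"])
    f=s["wrist_force"]
    print("t %.2f"%s["clock"],"console mm",np.round(np.append(RC.T@(p[:2]-T),p[2])*1e3,1),"Fc",np.round(np.append(RC.T@f[:2],f[2]),1),"rot",np.round(s["tool_rot"],4),"open %.2f"%s["opening"])
    want=Ro.from_euler('xyz',[np.pi,0,TH]);print("rotvec",np.round((R.inv()*want).as_rotvec(),4))
    if target is not None: print("tool delta mm",np.round(R.inv().apply(c2w(*target)-p)*1e3,1))
E
python3 -m jog '[[0,0,0,0,0,0.12,0],[0,0,0,0,0,0.12,0],[0,0,0,0,0,0.12,0],[0,0,0,0,0,0.12,0],[0,0,0,0,0,0.12,0]]' 20
python3 -c "
from h import *
rep((0,-.125,.2))"
```

```text
clock: 0.52
tool_pos: [0.236, -0.6052, 0.2261]
tool_rot: [-3.141, 0.001, -0.234]
wrist_force: [0.1, 0.4, 0.2]
opening: 0.684
t 0.52 console mm [-123.9 -702.3  226.1] Fc [0.  0.4 0.2] rot [-3.1405e+00  6.0000e-04 -2.3410e-01] open 0.68
rotvec [-0.001   0.0006  0.0554]
tool delta mm [ 155.7 -569.6   26.6]
```

```bash
python3 -m jog '[[0.01,-0.038,0,0,0,0.06,0],[0.01,-0.038,0,0,0,0,0],[0.01,-0.038,0,0,0,0,0],[0.01,-0.038,0,0,0,0,0],[0.01,-0.038,0,0,0,0,0]]'
python3 -m jog '[[0.01,-0.038,0,0,0,0,0],[0.01,-0.038,0,0,0,0,0],[0.01,-0.038,0,0,0,0,0],[0.01,-0.038,0,0,0,0,0],[0,0,0,0,0,0,0]]'
python3 -c "
from h import *
rep((0,-.125,.2))"
```

```text
clock: 0.93
tool_pos: [0.3365, -0.4345, 0.2263]
tool_rot: [-3.141, 0.001, -0.288]
wrist_force: [0.8, -0.0, -0.7]
opening: 0.328
clock: 1.35
tool_pos: [0.4224, -0.2932, 0.227]
tool_rot: [-3.137, -0.001, -0.276]
wrist_force: [1.7, 0.5, 1.2]
opening: 0.008
t 1.35 console mm [ -34.3 -350.1  227. ] Fc [1.5 1.  1.2] rot [-3.1375e+00 -1.5000e-03 -2.7630e-01] open 0.01
rotvec [-0.0042 -0.0014  0.0132]
tool delta mm [  37.2 -224.6   28. ]
```

```bash
python3 -m jog '[[0.006,-0.037,0.004,0,0,0.012,0],[0.006,-0.037,0.005,0,0,0,0],[0.006,-0.037,0.005,0,0,0,0],[0.006,-0.037,0.005,0,0,0,0],[0.006,-0.037,0.005,0,0,0,0]]'
python3 -m jog '[[0.005,-0.030,0,0,0,0,0],[0,0,0,0,0,0,0],[0,0,0,0,0,0,0],[0,0,0,0,0,0,0],[0,0,0,0,0,0,0]]'
python3 -c "
from h import *
rep((0,-.125,.1))"
```

```text
clock: 1.77
tool_pos: [0.5007, -0.1327, 0.2024]
tool_rot: [3.141, 0.0, -0.301]
wrist_force: [0.8, 0.6, -0.3]
opening: 0.005
clock: 2.18
tool_pos: [0.5135, -0.1086, 0.2024]
tool_rot: [3.141, 0.001, -0.302]
wrist_force: [-0.0, -0.2, -0.7]
opening: 0.001
t 2.18 console mm [   0.3 -147.2  202.4] Fc [ 0.1 -0.2 -0.7] rot [ 3.1407e+00  7.0000e-04 -3.0250e-01] open 0.00
rotvec [ 0.0009  0.0007 -0.013 ]
tool delta mm [ -0.5 -22.3 102.4]
```

```bash
python3 -m jog '[[0,-0.02,0.02,0,0,-0.013,0],[0,0,0.035,0,0,0,0],[0,0,0.035,0,0,0,0],[0,0,0.02,0,0,0,0],[0,0,0,0,0,0,0]]'
python3 - <<'E'
from h import *
rep((0,-.125,.092))
from workcell import manip
import cv2
for n,(a,b,c,e,f) in dict(side=(130,350,170,390,2.7),top=(160,310,200,440,3.3)).items():
    d=manip.snapshot(n);im=d["pixels"][a:b,c:e,::-1];cv2.imwrite(f"pics/{n}1.png",cv2.resize(im,None,fx=f,fy=f,interpolation=cv2.INTER_CUBIC))
E
```

```text
clock: 2.6
tool_pos: [0.5158, -0.0892, 0.0885]
tool_rot: [3.14, 0.008, -0.29]
wrist_force: [-0.4, -0.8, 0.2]
opening: 0.005
t 2.60 console mm [  -3.1 -128.    88.5] Fc [-0.1 -0.8  0.2] rot [ 3.1402  0.0084 -0.2899] open 0.01
rotvec [ 0.0014  0.0084 -0.0004]
tool delta mm [ 3.  -3.  -3.6]
```

View pics/side1.png

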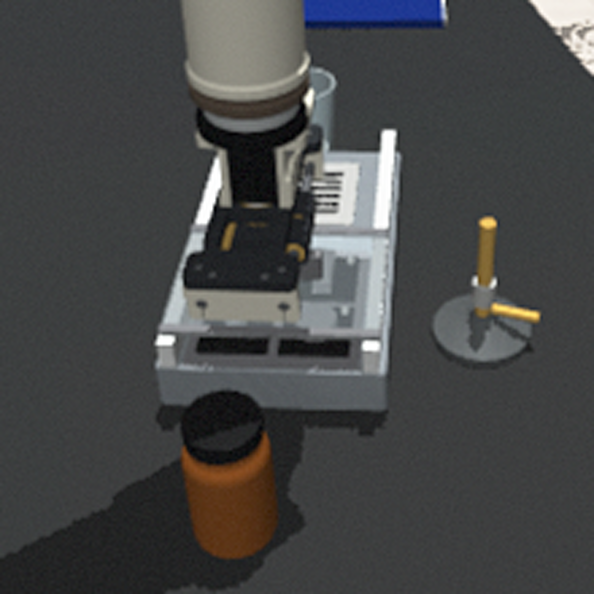

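View pics/top1.png

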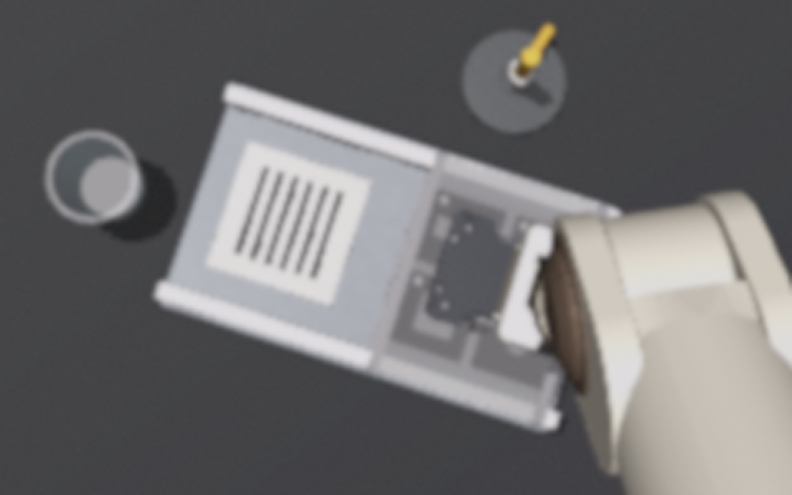

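```bash
python3 -m jog '[[0.003,-0.01,0,0,0.008,0,0],[0,-0.010,0,0,0,0,0],[0,-0.010,0,0,0,0,0],[0,-0.015,0,0,0,0,0],[0,-0.015,0,0,0,0,0]]'
python3 -c "
from h import *
rep((0,.046,.088))"
```

```text
clock: 3.12
tool_pos: [0.542, -0.0306, 0.0946]
tool_rot: [3.141, -0.012, -0.288]
wrist_force: [1.0, -1.5, 2.4]
opening: 0.006
t 3.12 console mm [  5.3 -64.3  94.6] Fc [ 1.4 -1.2  2.4] rot [ 3.1414 -0.012  -0.2875] open 0.01
rotvec [ 0.0002 -0.012   0.002 ]
tool delta mm [  -5.2 -110.3    6.5]
```

```bash
python3 -m jog '[[-0.003,-0.015,0.002,0,-0.006,0,0],[0,-0.015,0.001,0,0,0,0],[0,-0.015,0,0,0,0,0],[0,-0.015,0,0,0,0,0],[0,-0.015,0,0,0,0,0]]'
python3 -c "
from h import *
rep((0,.046,.088))"
```

```text
clock: 3.53
tool_pos: [0.5626, 0.0434, 0.0933]
tool_rot: [-3.14, -0.01, -0.287]
wrist_force: [2.8, -1.7, 9.2]
opening: 0.007
t 3.53 console mm [ 3.9 12.5 93.3] Fc [ 3.2 -0.9  9.2] rot [-3.1396 -0.01   -0.2868] open 0.01
rotvec [-0.002  -0.01    0.0027]
tool delta mm [ -3.9 -33.5   5.3]
```

```bash
python3 - <<'E'
from h import *
rep((0,.046,.088))
from workcell import manip
import cv2
for n,(a,b,c,e,f) in dict(side=(130,350,170,390,2.7),top=(160,310,200,440,3.3)).items():
    d=manip.snapshot(n);im=d["pixels"][a:b,c:e,::-1];cv2.imwrite(f"pics/{n}2.png",cv2.resize(im,None,fx=f,fy=f,interpolation=cv2.INTER_CUBIC))
rep()
E
```

```text
t 3.53 console mm [ 3.9 12.5 93.3] Fc [ 3.2 -0.9  9.2] rot [-3.1396 -0.01   -0.2868] open 0.01
rotvec [-0.002  -0.01    0.0027]
tool delta mm [ -3.9 -33.5   5.3]
t 3.63 console mm [ 2.  15.2 92.6] Fc [-0.3 -0.4  1. ] rot [-3.1377 -0.0077 -0.2825] open 0.00
rotvec [-0.004  -0.0077  0.0071]
```

View pics/side2.png

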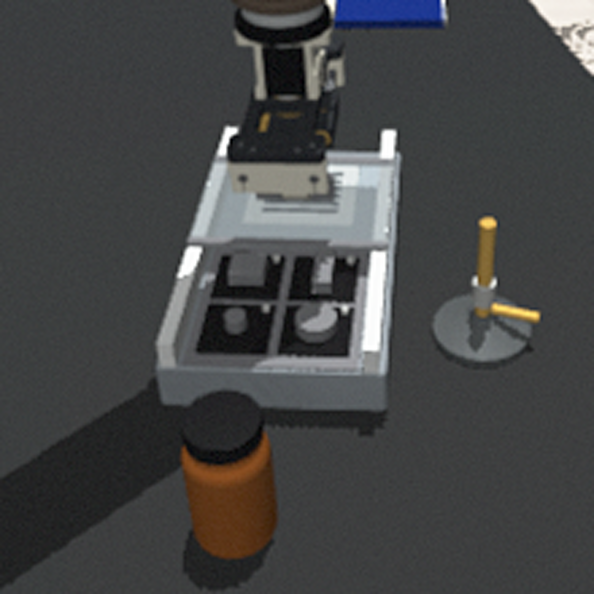

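View pics/top2.png

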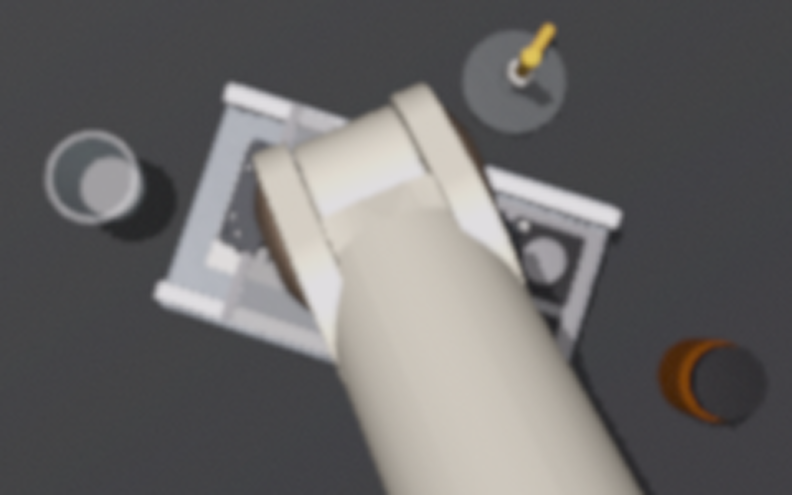

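```bash
python3 -m jog '[[-0.002,-0.007,0.003,0,-0.006,0.005,0],[0,-0.007,0,0,0,0,0],[0,-0.006,0,0,0,0,0],[0,-0.004,0,0,0,0,0],[0,0,0,0,0,0,0]]'
python3 -c "
from h import *
rep((0,.046,.088))"
```

```text
clock: 4.05
tool_pos: [0.5633, 0.0665, 0.0865]
tool_rot: [-3.141, 0.005, -0.291]
wrist_force: [0.0, -0.3, -0.6]
opening: 0.005
t 4.05 console mm [-2.  34.9 86.5] Fc [ 0.1 -0.3 -0.6] rot [-3.1409  0.0045 -0.2911] open 0.00
rotvec [-0.0007  0.0045 -0.0016]
tool delta mm [  2.  -11.1  -1.5]
```

```bash
python3 -m jog '[[0.001,-0.003,0,0,0,0,0],[0,-0.003,0,0,0,0,0],[0,-0.002,0,0,0,0,0],[0,-0.002,0,0,0,0,0],[0,0,0,0,0,0,0]]'
python3 -c "
from h import *
rep((0,.046,.088))"
python3 -m jog '[[0,-0.002,0,0,0,0,0],[0,0,0,0,0,0,0],[0,-0.002,0,0,0,0,0],[0,0,0,0,0,0,0],[0,0,0,0,0,0,0]]'
python3 -c "
from h import *
rep((0,.046,.088))"
```

```text
clock: 4.47
tool_pos: [0.5669, 0.075, 0.0865]
tool_rot: [-3.141, 0.005, -0.292]
wrist_force: [-1.1, -0.0, -0.6]
opening: 0.006
t 4.47 console mm [-0.9 44.  86.5] Fc [-1.  -0.3 -0.6] rot [-3.1415  0.0045 -0.2918] open 0.01
rotvec [-0.0001  0.0045 -0.0023]
tool delta mm [ 0.9 -2.  -1.5]
clock: 4.88
tool_pos: [0.5682, 0.0779, 0.0867]
tool_rot: [3.141, 0.004, -0.293]
wrist_force: [-2.0, -2.5, 0.8]
opening: 0.005
t 4.88 console mm [-0.6 47.1 86.7] Fc [-1.2 -3.   0.8] rot [ 3.1409  0.0042 -0.2925] open 0.00
rotvec [ 0.0007  0.0042 -0.003 ]
tool delta mm [ 0.6  1.1 -1.3]
```

```bash
for i in 1 ; do python3 -m jog '[[0,-0.002,0,0,0,0,0],[0,0,0,0,0,0,0],[0,-0.002,0,0,0,0,0],[0,0,0,0,0,0,0],[0,0,0,0,0,0,0]]'; done
python3 -c "
from h import *
rep()"
python3 -m jog '[[0,-0.001,0,0,0,0,0],[0,0,0,0,0,0,0],[0,-0.001,0,0,0,0,0],[0,0,0,0,0,0,0],[0,0,0,0,0,0,0]]'
python3 -c "
from h import *
rep()"
```

```text
clock: 5.3
tool_pos: [0.5682, 0.078, 0.0867]
tool_rot: [3.135, 0.006, -0.295]
wrist_force: [-5.7, -9.8, 7.5]
opening: 0.008
t 5.30 console mm [-0.6 47.3 86.7] Fc [ -2.7 -11.    7.5] rot [ 3.1354  0.0056 -0.2948] open 0.01
rotvec [ 0.0062  0.0056 -0.0052]
clock: 5.72
tool_pos: [0.5682, 0.0781, 0.0867]
tool_rot: [3.133, 0.006, -0.296]
wrist_force: [-8.7, -13.5, 10.0]
opening: 0.007
t 5.72 console mm [-0.6 47.3 86.7] Fc [ -4.5 -15.4  10. ] rot [ 3.1327  0.0063 -0.2959] open 0.01
rotvec [ 0.0089  0.0063 -0.0064]
```

```bash
python3 -m jog '[[0,0.012,0,0,0,0.006,0],[0,0.005,0,0,0,0,0],[0.005,0.015,-0.005,0,0,0,0],[0.01,0.020,-0.005,0,0,0,0],[0.01,0.03,0,0,0,0,0]]'
python3 -m jog '[[0.007,0.016,0,0,0,0,0],[0,0,0,0,0,0,0],[0,0,0,0,0,0,0],[0,0,0,0,0,0,0],[0,0,0,0,0,0,0]]'
python3 - <<'E'
from h import *
rep((.032,-.048,.072))
from workcell import manip
import cv2
for n,(a,b,c,e,f) in dict(side=(130,350,170,390,2.7),top=(160,310,200,440,3.3)).items():
    d=manip.snapshot(n);im=d["pixels"][a:b,c:e,::-1];cv2.imwrite(f"pics/{n}3.png",cv2.resize(im,None,fx=f,fy=f,interpolation=cv2.INTER_CUBIC))
rep()
E
```

```text
clock: 6.13
tool_pos: [0.5721, 0.0021, 0.0982]
tool_rot: [-3.137, 0.0, -0.293]
wrist_force: [0.2, 0.7, -0.5]
opening: 0.003
clock: 6.55
tool_pos: [0.5722, -0.0167, 0.0967]
tool_rot: [-3.14, 0.004, -0.296]
wrist_force: [-0.3, 0.5, -0.1]
opening: 0.01
t 6.55 console mm [ 30.3 -42.4  96.7] Fc [-0.4  0.4 -0.1] rot [-3.14    0.0037 -0.2957] open 0.01
rotvec [-0.0016  0.0037 -0.0062]
tool delta mm [ 1.8  5.6 24.7]
t 6.65 console mm [ 30.3 -42.8  96.7] Fc [-0.  -0.1 -0.4] rot [-3.1406  0.0039 -0.2956] open 0.00
rotvec [-0.001   0.0039 -0.0061]
```

View pics/side3.png

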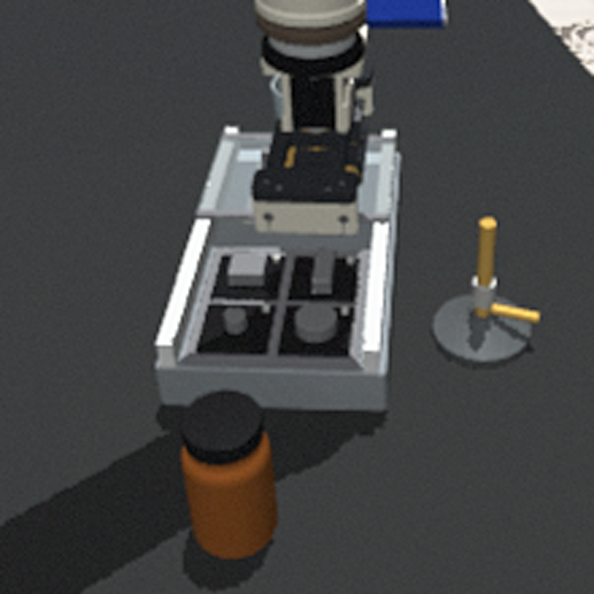

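View pics/top3.png

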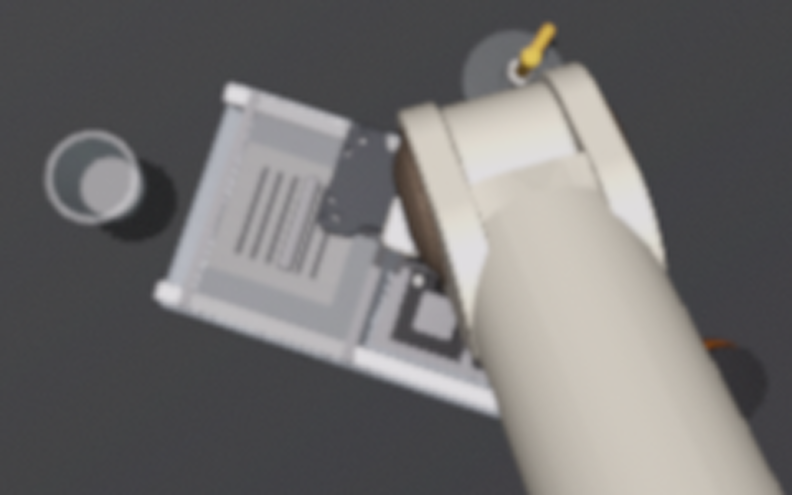

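```bash
python3 -m jog '[[0.002,0.005,0.005,0,0.004,-0.006,0],[0,0,0.008,0,0,0,0],[0,0,0.008,0,0,0,0],[0,0,0.003,0,0,0,0],[0,0,0,0,0,0,0]]'
python3 -c "
from h import *
rep((.032,-.048,.062))"
```

```text
clock: 7.07
tool_pos: [0.5712, -0.0242, 0.071]
tool_rot: [3.141, 0.003, -0.292]
wrist_force: [0.1, 0.1, -0.3]
opening: 0.008
t 7.07 console mm [ 31.5 -49.9  71. ] Fc [ 0.1  0.1 -0.3] rot [ 3.1411e+00  2.7000e-03 -2.9210e-01] open 0.01
rotvec [ 0.0005  0.0027 -0.0026]
tool delta mm [ 0.5 -1.9  9. ]
```

```bash
python3 -m jog '[[0,-0.001,0.003,0,0,0,0],[0,0,0.002,0,0,0,0],[0,0,0.002,0,0,0,0],[0,0,0.002,0,0,0,0],[0,0,0,0,0,0,0]]'
python3 -c "
from h import *
rep()"
python3 -m jog '[[0,0,0.001,0,0,0,0],[0,0,0.001,0,0,0,0],[0,0,0.001,0,0,0,0],[0,0,0,0,0,0,0],[0,0,0,0,0,0,0]]'
python3 -c "
from h import *
rep()"
```

```text
clock: 7.48
tool_pos: [0.5729, -0.023, 0.0637]
tool_rot: [-3.141, -0.0, -0.292]
wrist_force: [-2.0, 0.1, 3.8]
opening: 0.005
t 7.48 console mm [ 32.8 -48.2  63.7] Fc [-1.9 -0.5  3.8] rot [-3.1412e+00 -4.0000e-04 -2.9190e-01] open 0.01
rotvec [-0.0004 -0.0004 -0.0024]
clock: 7.9
tool_pos: [0.573, -0.023, 0.0621]
tool_rot: [3.141, -0.001, -0.292]
wrist_force: [-5.2, 1.4, 13.3]
opening: 0.006
t 7.90 console mm [ 32.9 -48.2  62.1] Fc [-5.4 -0.1 13.3] rot [ 3.1413e+00 -8.0000e-04 -2.9190e-01] open 0.01
rotvec [ 0.0003 -0.0008 -0.0024]
```

```bash
python3 -m jog '[[0,0,0.001,0,0,0,0],[0,0,0,0,0,0,0],[0,0,0,0,0,0,0],[0,0,0,0,0,0,0],[0,0,0,0,0,0,0]]'
python3 -c "
from h import *
rep()"
python3 -m jog '[[0,0,-0.012,0,0,0,0],[0,0,-0.014,0,0,0,0],[0,0.02,-0.001,0,0,0,0],[0,0.02,0,0,0,0,0],[0,0.02,0,0,0,0,0]]'
python3 -m jog '[[0,0.004,0,0,0,0,0],[0,0,0,0,0,0,0],[0,0,0,0,0,0,0],[0,0,0,0,0,0,0],[0,0,0,0,0,0,0]]'
python3 -c "
from h import *
rep((.032,-.112,.071))"
```

```text
clock: 8.32
tool_pos: [0.573, -0.0231, 0.0619]
tool_rot: [3.141, -0.001, -0.292]
wrist_force: [-6.0, 1.1, 20.6]
opening: 0.007
t 8.32 console mm [ 32.9 -48.2  61.9] Fc [-6.1 -0.6 20.6] rot [ 3.1409e+00 -1.1000e-03 -2.9200e-01] open 0.01
rotvec [ 0.0007 -0.0011 -0.0025]
clock: 8.73
tool_pos: [0.5557, -0.0815, 0.0875]
tool_rot: [3.141, -0.001, -0.291]
wrist_force: [0.1, -1.1, -0.8]
opening: 0.008
clock: 9.15
tool_pos: [0.5547, -0.083, 0.0867]
tool_rot: [-3.141, -0.0, -0.29]
wrist_force: [-0.0, -0.6, 1.5]
opening: 0.006
t 9.15 console mm [  32.5 -110.9   86.7] Fc [ 0.1 -0.6  1.5] rot [-3.1406e+00 -2.0000e-04 -2.9010e-01] open 0.01
rotvec [-0.0009 -0.0002 -0.0006]
tool delta mm [-0.5  1.2 15.7]
```

```bash
python3 - <<'E'
from workcell import manip
import cv2
d=manip.snapshot("side");im=d["pixels"][200:290,215:335,::-1];cv2.imwrite("pics/side4.png",cv2.resize(im,None,fx=6,fy=6,interpolation=cv2.INTER_CUBIC))
E
```

```text
(no output)
```

View pics/side4.png

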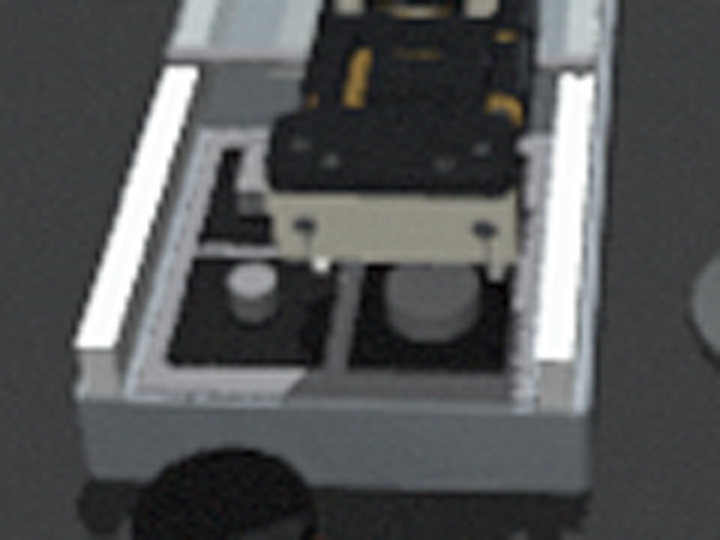

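```bash
python3 -m jog '[[0,0.001,0.006,0,0,0,0],[0,0,0.008,0,0,0,0],[0,0,0.004,0,0,0,0],[0,0,0.002,0,0,0,0],[0,0,0.002,0,0,0,0]]'
python3 -m jog '[[0,0,0.002,0,0,0,0],[0,0,0.001,0,0,0,0],[0,0,0.001,0,0,0,0],[0,0,0,0,0,0,0],[0,0,0,0,0,0,0]]'
python3 -c "
from h import *
rep()"
```

```text
clock: 9.62
tool_pos: [0.5534, -0.0854, 0.064]
tool_rot: [3.141, 0.001, -0.292]
wrist_force: [-2.8, 1.0, 3.8]
opening: 0.001
clock: 10.03
tool_pos: [0.5535, -0.0854, 0.062]
tool_rot: [3.141, 0.001, -0.292]
wrist_force: [-7.2, 1.0, 17.1]
opening: 0.003
t 10.03 console mm [  32.  -113.5   62. ] Fc [-7.2 -1.1 17.1] rot [ 3.1405e+00  6.0000e-04 -2.9200e-01] open 0.00
rotvec [ 0.0011  0.0006 -0.0025]
```

```bash
python3 -m jog '[[0,0,0.001,0,0,0,0],[0,0,0,0,0,0,0],[0,0,0,0,0,0,0],[0,0,-0.014,0,0,0,0],[0,0,-0.014,0,0,0,0]]'
python3 -m jog '[[-0.021,-0.021,0,0,0,0,0],[-0.021,-0.021,0,0,0,0,0],[-0.021,-0.021,0,0,0,0,0],[0,0,0,0,0,0,0],[0,0,0,0,0,0,0]]'
python3 - <<'E'
from h import *
rep((-.032,-.048,.071))
from workcell import manip
import cv2
d=manip.snapshot("side");im=d["pixels"][200:290,215:335,::-1];cv2.imwrite("pics/side5.png",cv2.resize(im,None,fx=6,fy=6,interpolation=cv2.INTER_CUBIC))
rep()
E
```

```text
clock: 10.45
tool_pos: [0.5536, -0.0855, 0.0877]
tool_rot: [3.142, 0.001, -0.292]
wrist_force: [1.2, -1.2, 0.6]
opening: 0.009
clock: 10.87
tool_pos: [0.5112, -0.0053, 0.0877]
tool_rot: [-3.141, -0.0, -0.288]
wrist_force: [0.6, -0.8, -0.3]
opening: 0.004
t 10.87 console mm [-31.4 -48.9  87.7] Fc [ 0.8 -0.6 -0.3] rot [-3.1413e+00 -1.0000e-04 -2.8830e-01] open 0.00
rotvec [-0.0003 -0.0001  0.0012]
tool delta mm [-0.6 -0.9 16.7]
t 10.92 console mm [-30.2 -50.2  87.7] Fc [ 1.4 -0.5 -0.1] rot [ 3.1414e+00 -7.0000e-04 -2.9080e-01] open 0.01
rotvec [ 0.0002 -0.0007 -0.0013]
```

View pics/side5.png

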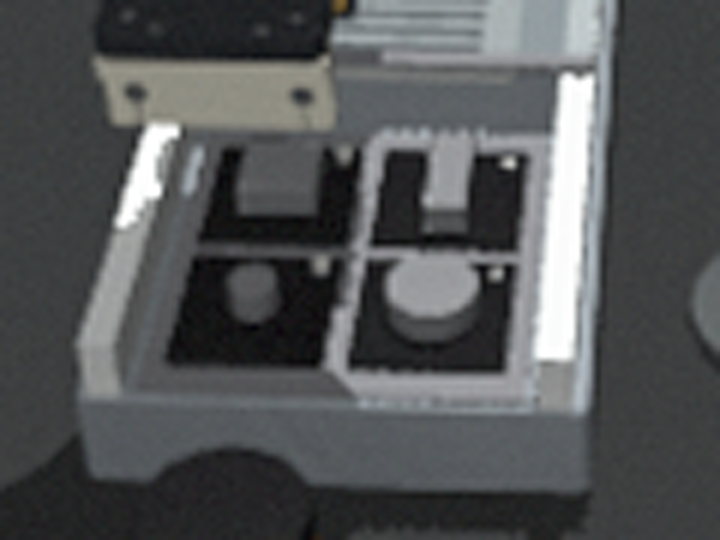

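Bar and round keys are back up. Their marker pins (508,160 and 497,272 in the enlargement) look flat, while the square and small ones (343,155 and 320,265) still stand. Next is the square key.

```bash
python3 -m jog '[[-0.001,-0.002,0.008,0,0,0,0],[0,0,0.008,0,0,0,0],[0,0,0.003,0,0,0,0],[0,0,0.002,0,0,0,0],[0,0,0.002,0,0,0,0]]'
python3 -m jog '[[0,0,0.002,0,0,0,0],[0,0,0.001,0,0,0,0],[0,0,0.001,0,0,0,0],[0,0,0,0,0,0,0],[0,0,0,0,0,0,0]]'
python3 -c "
from h import *
rep()"
```

```text
clock: 11.33
tool_pos: [0.5111, -0.0059, 0.064]
tool_rot: [3.141, 0.001, -0.293]
wrist_force: [-1.2, -2.1, 2.9]
opening: 0.005
clock: 11.75
tool_pos: [0.5112, -0.0059, 0.062]
tool_rot: [3.139, -0.0, -0.293]
wrist_force: [-5.8, -2.8, 18.9]
opening: 0.006
t 11.75 console mm [-31.2 -49.5  62. ] Fc [-4.8 -4.4 18.9] rot [ 3.1394e+00 -2.0000e-04 -2.9290e-01] open 0.01
rotvec [ 0.0022 -0.0002 -0.0034]
```

```bash
python3 -m jog '[[0,0,0.001,0,0,0,0],[0,0,0,0,0,0,0],[0,0,-0.02,0,0,0,0],[0,0,-0.022,0,0,0,0],[0,0,-0.022,0,0,0,0]]'
python3 -m jog '[[0.006,-0.031,0,0,0,0,0],[0.006,-0.031,0,0,0,0,0],[0.006,-0.031,0,0,0,0,0],[0.006,-0.031,0,0,0,0,0],[0.006,-0.031,0,0,0,0,0]]'
python3 -m jog '[[0,0,0,0,0,0,0],[0,0,0,0,0,0,0],[0,0,0,0,0,0,0],[0,0,0,0,0,0,0],[0,0,0,0,0,0,0]]'
python3 - <<'E'
from h import *
rep((0,.108,.088))
from workcell import manip
import cv2
for n,(a,b,c,e,f) in dict(side=(130,350,170,390,2.7)).items():
    d=manip.snapshot(n);im=d["pixels"][a:b,c:e,::-1];cv2.imwrite(f"pics/{n}6.png",cv2.resize(im,None,fx=f,fy=f,interpolation=cv2.INTER_CUBIC))
E
```

```text
clock: 12.17
tool_pos: [0.511, -0.0046, 0.124]
tool_rot: [-3.141, 0.001, -0.292]
wrist_force: [1.0, -0.1, -0.3]
opening: 0.004
clock: 12.58
tool_pos: [0.5854, 0.1363, 0.1235]
tool_rot: [-3.141, -0.0, -0.293]
wrist_force: [-0.4, 0.6, -0.5]
opening: 0.01
clock: 13.0
tool_pos: [0.5845, 0.1331, 0.1233]
tool_rot: [3.14, 0.0, -0.294]
wrist_force: [0.5, -0.3, -0.5]
opening: 0.003
t 13.00 console mm [ -0.7 104.7 123.3] Fc [ 0.6 -0.2 -0.5] rot [ 3.1404e+00  2.0000e-04 -2.9420e-01] open 0.00
rotvec [ 0.0012  0.0002 -0.0047]
tool delta mm [ 0.7 -3.4 35.3]
```

View pics/side6.png

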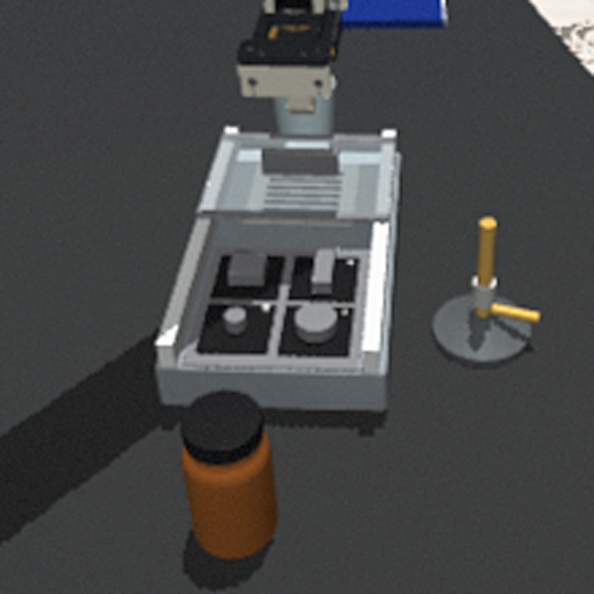

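The picture shows the guard fully open, all keys up, and only the small key's marker (265,306) standing proud. The gripper is beyond the rib (300,160). I'll lower it and push the guard shut.

```bash
python3 -m jog '[[0,-0.005,0.01,0,0,-0.004,0],[0,0,0.013,0,0,0,0],[0,0,0.012,0,0,0,0],[0,0,0,0,0,0,0],[0,0,0,0,0,0,0]]'
python3 -c "
from h import *
rep((0,-.057,.088))"
python3 -m jog '[[0,0.008,0,0,0,0,0],[0,0.010,0,0,0,0,0],[0,0.012,0,0,0,0,0],[0,0.015,0,0,0,0,0],[0,0.015,0,0,0,0,0]]'
python3 -c "
from h import *
rep((0,-.057,.088))"
```

```text
clock: 13.47
tool_pos: [0.5848, 0.1392, 0.0867]
tool_rot: [3.14, 0.003, -0.288]
wrist_force: [0.2, 0.1, 0.1]
opening: 0.006
t 13.47 console mm [ -2.1 110.7  86.7] Fc [0.1 0.1 0.1] rot [ 3.14e+00  3.00e-03 -2.88e-01] open 0.01
rotvec [0.0016 0.003  0.0015]
tool delta mm [  1.9 167.7  -1. ]
clock: 13.88
tool_pos: [0.5688, 0.0812, 0.089]
tool_rot: [-3.141, -0.001, -0.288]
wrist_force: [0.1, 1.6, -0.4]
opening: 0.007
t 13.88 console mm [-0.9 50.5 89. ] Fc [-0.4  1.5 -0.4] rot [-3.1409e+00 -5.0000e-04 -2.8830e-01] open 0.01
rotvec [-0.0007 -0.0005  0.0012]
tool delta mm [  0.8 107.5   0.9]
```

```bash
python3 -m jog '[[0,0.015,0,0,0,0,0],[0,0.015,0,0,0,0,0],[0,0.015,0,0,0,0,0],[0,0.015,0,0,0,0,0],[0,0.015,0,0,0,0,0]]'
python3 -m jog '[[0,0.01,0,0,0,0,0],[0,0.006,0,0,0,0,0],[0,0.003,0,0,0,0,0],[0,0.001,0,0,0,0,0],[0,0,0,0,0,0,0]]'
python3 -c "
from h import *
rep((0,-.057,.088))"
```

```text
clock: 14.3
tool_pos: [0.5471, 0.0088, 0.089]
tool_rot: [-3.141, -0.0, -0.289]
wrist_force: [-0.6, 1.4, -0.5]
opening: 0.005
clock: 14.72
tool_pos: [0.5425, -0.0093, 0.0888]
tool_rot: [3.141, -0.001, -0.288]
wrist_force: [-0.3, -0.2, -0.0]
opening: 0.007
t 14.72 console mm [ -0.3 -43.7  88.8] Fc [-0.2 -0.3 -0. ] rot [ 3.1414e+00 -8.0000e-04 -2.8820e-01] open 0.01
rotvec [ 0.0002 -0.0008  0.0013]
tool delta mm [ 0.3 13.3  0.8]
```

```bash
python3 -m jog '[[0,0.004,0,0,0,0,0],[0,0.003,0,0,0,0,0],[0,0.003,0,0,0,0,0],[0,0.002,0,0,0,0,0],[0,0,0,0,0,0,0]]'
python3 -c "
from h import *
rep()"
python3 -m jog '[[0,0.002,0,0,0,0,0],[0,0.002,0,0,0,0,0],[0,0.002,0,0,0,0,0],[0,0,0,0,0,0,0],[0,0,0,0,0,0,0]]'
python3 -c "
from h import *
rep()"
```

```text
clock: 15.13
tool_pos: [0.5389, -0.021, 0.0887]
tool_rot: [3.141, -0.0, -0.289]
wrist_force: [1.2, -0.6, 1.0]
opening: 0.005
t 15.13 console mm [ -0.4 -56.   88.7] Fc [ 1.3 -0.2  1. ] rot [ 3.1414e+00 -5.0000e-04 -2.8860e-01] open 0.01
rotvec [ 0.0002 -0.0005  0.0009]
clock: 15.55
tool_pos: [0.538, -0.0237, 0.0888]
tool_rot: [-3.138, -0.001, -0.286]
wrist_force: [2.4, 6.2, -1.6]
opening: 0.003
t 15.55 console mm [ -0.5 -58.8  88.8] Fc [ 0.5  6.6 -1.6] rot [-3.138e+00 -1.300e-03 -2.864e-01] open 0.00
rotvec [-0.0036 -0.0013  0.0031]
```

```bash
python3 -m jog '[[0,0.002,0,0,0,0,0],[0,0.002,0,0,0,0,0],[0,0,0,0,0,0,0],[0,0,0,0,0,0,0],[0,0,0,0,0,0,0]]'
python3 -c "
from h import *
rep()"
```

```text
clock: 15.97
tool_pos: [0.538, -0.0238, 0.0889]
tool_rot: [-3.133, -0.002, -0.284]
wrist_force: [5.1, 13.8, -5.2]
opening: 0.003
t 15.97 console mm [ -0.5 -58.9  88.9] Fc [ 1.  14.6 -5.2] rot [-3.1334e+00 -2.4000e-03 -2.8380e-01] open 0.00
rotvec [-0.0082 -0.0024  0.0057]
```

```bash
python3 -m jog '[[0,-0.015,0,0,0,0,0],[0,-0.01,0,0,0,0,0],[0,0,-0.04,0,0,0,0],[0,0,-0.04,0,0,0,0],[0,0,-0.04,0,0,0,0]]'
python3 -m jog '[[0,0.038,-0.005,0,0,0,0],[0,0.038,-0.005,0,0,0,0],[0,0.038,-0.005,0,0,0,0],[0,0.038,-0.005,0,0,0,0],[0,0.038,0,0,0,0,0]]'
python3 -m jog '[[-0.01,0.038,0,0,0,0,0],[-0.01,0.038,0,0,0,0,0],[-0.01,0.038,0,0,0,0,0],[-0.01,0.038,0,0,0,0,0],[-0.01,0.038,0,0,0,0,0]]'
python3 -m jog '[[-0.01,0.036,0,0,0,0,0],[-0.01,0.036,0,0,0,0,0],[0,0,0,0,0,0,0],[0,0,0,0,0,0,0],[0,0,0,0,0,0,0]]'
python3 - <<'E'
from h import *
rep()
from workcell import manip
import cv2
for n,(a,b,c,e,f) in dict(side=(150,350,190,390,3),top=(170,300,200,440,3.3)).items():
    d=manip.snapshot(n);im=d["pixels"][a:b,c:e,::-1];cv2.imwrite(f"pics/{n}7.png",cv2.resize(im,None,fx=f,fy=f,interpolation=cv2.INTER_CUBIC));np.savez(f"{n}7.npz",**d)
E
```

```text
clock: 16.38
tool_pos: [0.5417, -0.006, 0.2089]
tool_rot: [3.141, 0.004, -0.287]
wrist_force: [2.3, -1.4, -0.6]
opening: 0.006
clock: 16.8
tool_pos: [0.4883, -0.1904, 0.2297]
tool_rot: [3.14, -0.001, -0.288]
wrist_force: [1.4, -0.4, 0.1]
opening: 0.009
clock: 17.22
tool_pos: [0.385, -0.3578, 0.2285]
tool_rot: [3.141, 0.001, -0.289]
wrist_force: [0.1, -0.9, -0.5]
opening: 0.006
clock: 17.63
tool_pos: [0.3472, -0.4191, 0.2283]
tool_rot: [-3.141, 0.001, -0.289]
wrist_force: [0.3, 1.9, 1.1]
opening: 0.005
t 17.63 console mm [ -70.5 -492.2  228.3] Fc [-0.2  1.9  1.1] rot [-3.1407e+00  7.0000e-04 -2.8880e-01] open 0.00
rotvec [-0.0009  0.0007  0.0008]
```

View pics/side7.png

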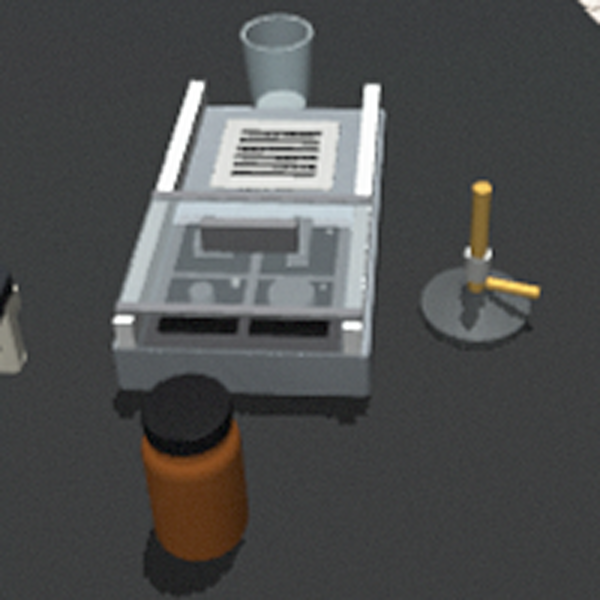

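View pics/top7.png

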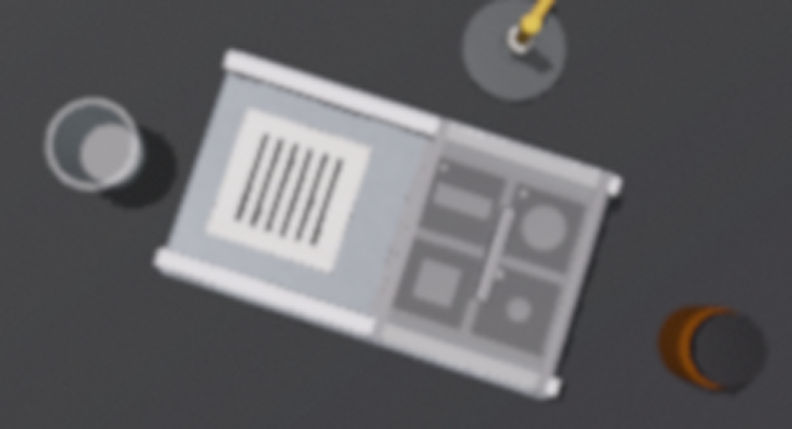

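```bash
python3 - <<'E'
import cv2,numpy as np
from h import *
a=[]
for k in "07":
    d=np.load(f"top{k}.npz");im=d["pixels"][205:285,310:390,::-1]
    a.append(cv2.resize(im,None,fx=5,fy=5,interpolation=cv2.INTER_CUBIC))
    g=cv2.cvtColor(d["pixels"],cv2.COLOR_RGB2GRAY)
    for n,x,y in(("bar",.032,-.048),("round",.032,-.112),("square",-.032,-.048),("small",-.032,-.112)):
        u,v=np.round(proj(d,c2w(x+.021,y+.021,.056))).astype(int);print(k,n,(u,v),g[v-2:v+3,u-2:u+3].max())
cv2.imwrite("pics/cmp.png",np.hstack(a))
d=np.load("side7.npz");cv2.imwrite("pics/side7z.png",cv2.resize(d["pixels"][210:270,225:315,::-1],None,fx=8,fy=8,interpolation=cv2.INTER_CUBIC))
E
```

```text
0 bar (np.int64(334), np.int64(220)) 155
0 round (np.int64(358), np.int64(228)) 157
0 square (np.int64(326), np.int64(245)) 154
0 small (np.int64(351), np.int64(253)) 154
7 bar (np.int64(334), np.int64(220)) 153
7 round (np.int64(358), np.int64(228)) 146
7 square (np.int64(326), np.int64(245)) 153
7 small (np.int64(351), np.int64(253)) 161
```

View pics/cmp.png

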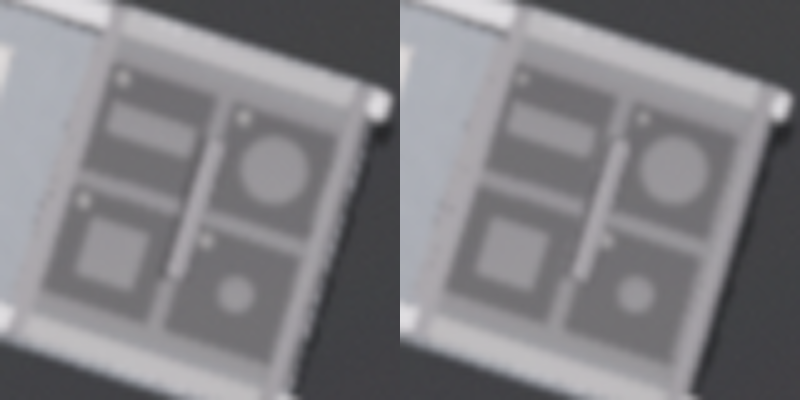

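View pics/side7z.png

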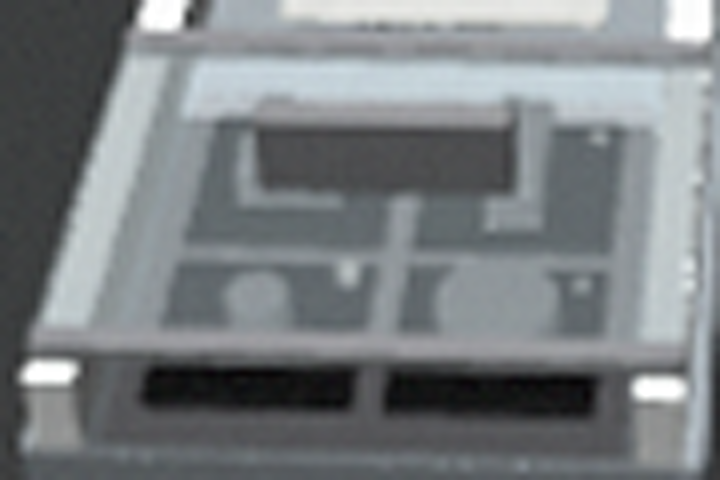

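```bash
python3 - <<'E'
import cv2,numpy as np
from h import *
for k,(u,v) in {'0':(310+196/5,205+208/5),'7':(310+202/5,205+210/5)}.items():
    d=np.load(f"top{k}.npz");w=ray(d,u,v,.1045);print("rib console mm",(RC.T@(w[:2]-T))*1e3)
a=np.load("top0.npz")["pixels"].astype(int);b=np.load("top7.npz")["pixels"].astype(int)
D=abs(a-b).max(2)
for n,(x0,x1,y0,y1) in dict(beaker=(210,250,195,232),jar=(398,436,258,292),burner=(338,378,160,203)).items():print(n,D[y0:y1,x0:x1].max())
a=[]
for k in "07":
    d=np.load(f"side{k}.npz");a.append(cv2.resize(d["pixels"][210:270,235:315,::-1],None,fx=5,fy=5,interpolation=cv2.INTER_NEAREST))
cv2.imwrite("pics/cmps.png",np.hstack(a))
E
```

```text
rib console mm [ -0.19826988 -79.01602075]
rib console mm [ -0.21545076 -82.02175195]
beaker 3
jar 7
burner 3
```

View pics/cmps.png

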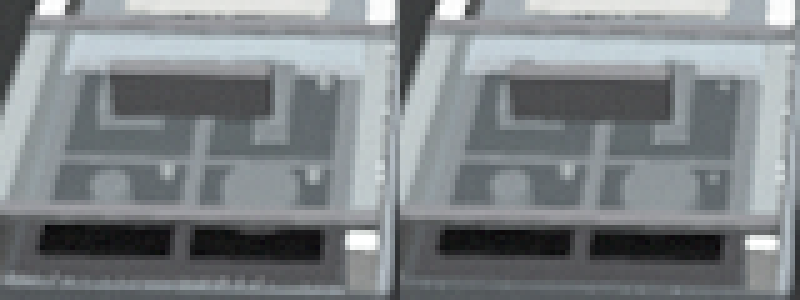

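```bash
python3 -c "
from workcell import manip
print(manip.hand_in())"
```

```text
the job is handed in; nothing more can be done
None
```

The job is done and handed in at about 17.7 s. I slid the guard open to its stop, pressed the bar, large round and square keys once each in that order, and slid the guard shut to its stop.

- **Keys:** each pressed key stopped firmly at tool height z ≈ 62 mm, its full 6 mm travel, under 13–20 N. The bar and round keys were seen back up before the next press, and the square key before the guard was shut.
- **Marker pins:** the bar and round pins are visibly lower in the before/after side views. The square pin is hidden by the rib in the last side view, but it is gone from the top view, as expected if it is down. The small key's pin still stands.
- **Guard:** it pushed up hard against both stops, at about 15 N each way. In the top picture the rib measures y ≈ -82 mm, against a nominal -80 mm when shut. The 2 mm difference is within the calibration error.
- **Bystanders:** the before/after top views show no movement of the burner, jar or beaker. The arm was well clear and touching nothing at hand-in.

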